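# Hold an accumulator down on the leak-test nest

### The arm

A 6-joint arm with a two-finger parallel gripper is mounted at the origin on the work surface. World frame = base frame: x ahead of the robot, y to its left, z up, the work surface at z = 0. Lengths are in m, angles in rad, forces in N, time in s.
With the tool pointing down it reaches from about 0.35 to 0.975 m from the base axis. Payload 4.9 kg.
Tool frame: the origin (TCP) lies midway between the tips of the shut fingers; the grasp point (between the pads) lies 19 mm behind it; z points along the fingers, y is the line along which they close (so a half turn about z gives the same grasp; the last joint's range is limited). The gripper opens to 85 mm and grips with 20 to 120 N. Pads are 22 mm wide; open, the fingers measure 114 mm over their backs; the gripper's body (76 mm by 85 mm) begins 54 mm behind the grasp point. The pads swing forward as they close: fully open they stand 13 mm farther back than shut.
Start: joints at [-1.268, 0.053, 1.613, -0, 1.476, -0.119], TCP at [0.256, -0.57, 0.231] pointing down, gripper open.
Joint ranges: [-3.01, 3.01], [-1.01, 2.22], [0.06, 2.58], [-1.02, 4.17], [0.09, 2.62], [-3.14, 3.14]. Speed limits (rad/s): [2.57, 2.57, 3.14, 3.14, 3.14, 3.14].

### API

Orientations are given as a unit quaternion [w, x, y, z].
In Python, from plant import state, grab_frame, camera_info, job_done, spot_in, masks_of, pinpoint gives the robot as it stands.
- The arm moves only by the shell command python3 -m handwheel 'ROWS' [OPENING]. ROWS is JSON, a list that holds one entry, the list of rows, each a list of 6 numbers: the shift along the world's x, y, z in m, then the turn, a rotation vector about the world's x, y, z in degrees. In form: [[[tx, ty, tz, ax, ay, az], ...]]. A call has 1 to 20 rows; each row shifts and turns the commanded pose from where the row before left it; what a row does not reach is not made up. A row lasts 1/12 s, in which the tool goes at most 41.7 mm and 7.16 degrees, less where a joint would pass 70% of its speed; a pose out of reach is approached as far as the arm can. A call is refused whole if a number of a shift passes 0.0417 or a number of a turn 7.16, either way. A call with a gripper value outside its range is refused whole. OPENING is the opening, from 0 (shut) to 1 (fully open), set as the call begins (- or left out, the last holds). The fingers move at their own pace and stop on an object; the grip force is fixed at half the most. Time passes only in rows, so rows that do not move let the fingers close. It gives the time, the measured TCP pose, the force, the opening and the grip force at its end, in the units of the state.
- state(): the state, without advancing time (a new reading comes with each control period).
- grab_frame(name): name is "side" or "top" or "wrist"; returns (picture, depth): 420x560x3 uint8, blue, green, red; 420x560 float32, m along the optical axis (not along the pixel's ray), 0 where there is no reading.
- camera_info(name): a dict with "fx", "fy", "cx", "cy" (pixels), "T" (4x4, takes a point from camera to world coordinates). Camera axes: x right, y up, looking along -z (the intrinsics and any distortion apply to the point x, -y, -z); pixel columns grow to the right and rows downward; lengths in m; the calibration is good to about 2 mm. A picture is of the moment at which its call begins: read the wrist's pose just before it. camera_info takes no time and is no camera call; for the wrist camera it gives the pose at the moment of the call.
- job_done(): hands the job in; it is judged then, once.
Trained networks look in the newest picture that a camera, given by its name, has taken for a name from the list of things; names that differ only in an ending like _2 or _b are one class to them, and where a whole thing is asked for, a point or a joint stands for the part that bears it (a point fixed in the world has none). Each returns a list of dicts, best first, with "conf" (0 to 1); they miss things now and then, are a little off and sometimes report something else, mostly with a low value. They report only what shows in the picture. A call takes as long as a camera call.
- spot_in(camera, thing): "box" ([left, top, width, height] in pixels, round what is visible of it).
- masks_of(camera, thing): "region" (420x560 bool, what is visible of it) and "box" ([left, top, width, height] in pixels, round what is visible of it).
- pinpoint(camera, thing): "position" ([column, row] in pixels: a listed point, or the origin of a listed thing).
The state is a dict: "time": time; "joint_pos": joint angles; "joint_vel": joint speeds; "joint_efforts": joint torques, N m; "tool_pos": TCP position; "tool_rot": TCP orientation; "contact_force": force on the tool from outside, world axes, zero at the start; "ft_torque": the same for the moment, N m; "gripper_width": opening from 0.0 (shut) to 1.0 (fully open); "grasp_force": force on a finger pad.
Only numpy, scipy, OpenCV 4.12 (cv2) and the standard library are available. Lean on these libraries where they do the work, as an engineer would, in place of code of your own. Each camera call takes 0.05 s, during which the arm holds its last target. There are 200 camera calls.

### The job

One of the two hydraulic accumulators in the tray still wears its protective valve cap: lift the cap off and leave it standing rim down in the small cup on the test station, so that it cannot hide a leak at the valve. Then take that accumulator by its bare valve neck, lower it upright, port down, into the station's sprung ring, press it down until its port sits firmly on the rubber seal below, and finish while still holding it pressed there: do not ease off or let go. Leave the other accumulator and the things lying about as they are.

Things in the scene. Friction and masses are not known exactly. Their poses are not given: they have to be found in the camera images.
- acc: The capped accumulator: grey steel vessel, 140 mm tall, about 0.6 kg, standing in the tray. Origin: centre of its flat lower end (port); z up its axis. Port boss 26 mm diameter, z 0-22 mm; shell 64 mm diameter with half-sphere ends, z 22-102 mm (spheres about z 54 and 70); bare valve neck, 28 mm diameter, z 102-140 mm: grip it there from above. Carried fast it swings between the pads. 26 mm up it is free of the tray.
- cap: Loose black plastic cap slipped over that accumulator's valve neck: round, 36 mm outside diameter, 38 mm tall, 30 g, cavity 31 mm wide and 32 mm deep. Origin: centre of its open lower rim; z up its axis, closed top at z = 38 mm. On the neck its rim is 108 mm above the port face; lifting it 32 mm frees it.
- acc2: The other accumulator, already checked: same shape and size as the first but without a cap, in the tray's other hole. Origin: centre of its port face. Leave it alone.
- tray: Fixed black plastic block, 110 mm (its x) by 240 mm (its y), 28 mm high, with two 29 mm holes at y = -60 and +60 mm in which the port bosses stand. Origin: centre of its underside, on the table.
- station: Fixed leak-test station: dark steel base plate 150 mm (its x) by 300 mm (its y, -130 to +170 mm), 12 mm thick. Origin on the table. At x = 0: sprung ring's axis at y = -55 mm, cap cup at y = +65 mm, manifold with gauge (up to 97 mm above the table) at y = +142 mm.
- cup (a point): Centre of the floor of the cap cup, 16 mm above the table. The cup is a turned aluminium dish, round, bore 46 mm, outside 54 mm, 9 mm deep (its rim is 25 mm above the table).
- seal: Soft rubber face seal, 33 mm diameter, on the ring's axis below it. Origin: centre of its upper face, 32 mm above the table when free. It gives 3 mm downward, as a spring of 2.5 N/mm, then stops hard.
- ring_top (a point): Centre of the sprung ring's top plane, 86 mm above the table at rest (its three bolt heads reach 92 mm). Aluminium ring, 116 mm outside diameter, 16 mm thick. Its 45-degree conical seat, 66 mm wide at the top and 34 mm at the bottom, takes and centres the accumulator's lower half-sphere; the port face is then 42 mm below this point.
- ring (a joint): How far the sprung ring is pressed down, m: 0 at rest, 0.020 at its hard stop. It pushes up with 11 N at rest, 0.4 N more per mm, and carries the accumulator without sinking. A seated port meets the seal at 0.012. From hanging in the gripper to pressed 1.5 to 2 mm into the seal, the upward force on the tool grows by about 20 to 21 N.
- wrench: Open-ended wrench, 200 mm long, lying on the table beyond the work. Leave it alone.
- fitting: Brass hose fitting, 28 mm diameter, 44 mm tall, standing on the table beyond the work. Leave it alone.
- oring_box: Small grey open parts box, 90 by 130 mm, 40 mm high, on the table beyond the work. Leave it alone.

How it is judged:
On the way, in this order (a step that is already met when the one before it is completed fails the run):
1. the cap stands rim down in the cup, let go (horizontal distance between cap and cup below 0.008 m and z of cap in the frame of cup below 0.003 m and angle between cap's own z axis and vertical below 0.1 rad and contact force between the fingers and cap below 0.1 N), for 0.2 s.
2. the uncapped accumulator is in the ring, upright over the seal (horizontal distance between acc and seal below 0.006 m and z of acc in the frame of seal below 0.014 m and angle between acc's own z axis and vertical below 0.12 rad), for 0.1 s.
At the end, for the whole second after the job is handed in: Finishes with the fingers on the accumulator (over 2 N), it upright (0.1 rad), still, within 5 mm of the seal's axis, ring down over 10 mm, port on the seal with over 3 N. Cap untouched, rim down in the cup: within 8 mm of centre, 3 mm of floor, 0.1 rad (all of step 1 and horizontal distance between acc and seal below 0.005 m and angle between acc's own z axis and vertical below 0.1 rad and value of joint ring above 0.01 m and contact force between acc and seal above 3 N and contact force between the fingers and acc above 2 N and linear speed of acc below 0.01 m/s); the arm keeps its last pose, push and grip.
It fails at once if the other accumulator is knocked or taken from its place (distance of acc2 from where it was at the start of the episode above 0.02 m or angle between acc2's own z axis and vertical above 0.2 rad).
It fails at once if a thing lying about is shoved away (distance of any of wrench, fitting, oring_box from where it was at the start of the episode above 0.04 m).
It also fails if it takes over 67 s, if anything falls off the work surface, if the arm or the gripper's body presses on something with over 40 N, if the wrist force passes 120 N, or if a joint passes its speed limit or range.

## Working session

There is one attempt and no reset: what is moved stays moved. The work goes in short steps, Python scripts to look and compute and a shell command to move; the robot and the scene stay as the last step left them, time stands still between calls to the robot, and variables do not carry over. Pictures are saved under pics/ and viewed, at most 10 in all, crops included, and the job is handed in when it is done.

```bash
mkdir -p pics; ls; cat > h.py <<'E'
import numpy as np, cv2
from plant import *
def ray(ci,px):
    d=np.array([(px[0]-ci['cx'])/ci['fx'],-(px[1]-ci['cy'])/ci['fy'],-1.0])
    T=np.array(ci['T']); return T[:3,3],T[:3,:3]@d
def atdepth(ci,px,z): o,d=ray(ci,px); return o+d*z
def atz(ci,px,h): o,d=ray(ci,px); return o+d*(h-o[2])/d[2]
def tri(obs):
    A=np.zeros((3,3));b=np.zeros(3)
    for ci,px in obs:
        o,d=ray(ci,px); d=d/np.linalg.norm(d);P=np.eye(3)-np.outer(d,d);A+=P;b+=P@o
    x=np.linalg.solve(A,b)
    res=[np.linalg.norm((np.eye(3)-np.outer(d/np.linalg.norm(d),d/np.linalg.norm(d)))@(x-o)) for o,d in [ray(c,p) for c,p in obs]]
    return x,res
E
python3 - <<'E'
from h import *
np.set_printoptions(precision=4,suppress=True)
s=state();print(s)
ims=[]
for c in ['top','side']:
    im,d=grab_frame(c);ci=camera_info(c);print(c,{k:(np.round(v,3).tolist() if k=='T' else v) for k,v in ci.items()})
    np.save(f'd_{c}.npy',d);cv2.imwrite(f'pics/{c}0.png',im)
    for t in ['acc','cap','acc2','tray','station','cup','seal','ring_top']:
        r=pinpoint(c,t)
        for q in r[:2]:
            px=q['position'];u,v=int(round(px[0])),int(round(px[1]))
            z=d[v,u] if 0<=u<560 and 0<=v<420 else 0
            print(c,t,round(q['conf'],2),np.round(px,1),atdepth(ci,px,z))
E
```

```text
pics
{'time': 0.0, 'joint_pos': array([-1.268 ,  0.0533,  1.6143, -0.    ,  1.476 , -0.119 ]), 'joint_vel': array([ 0.0003, -0.0001,  0.0022,  0.0007, -0.0023, -0.0005]), 'joint_efforts': array([  0.0006, -39.3682, -37.0172,  -0.0001,   0.0072,  -0.    ]), 'tool_pos': array([ 0.2557, -0.5696,  0.2301]), 'tool_rot': array([-0.001 ,  0.9778,  0.2093, -0.0001]), 'contact_force': array([-0.1246, -0.3637, -0.8323]), 'ft_torque': array([-0.0253,  0.0099,  0.0282]), 'grasp_force': 0.0, 'gripper_width': 1.0009980116218558}
top {'fx': 424.09252887768065, 'fy': 424.09252887768065, 'cx': 276.82673108865504, 'cy': 204.48886004972866, 'T': [[0.023, 0.997, -0.071, 0.546], [-0.999, 0.021, -0.031, -0.009], [-0.03, 0.072, 0.997, 0.93], [0.0, 0.0, 0.0, 1.0]]}
top acc 0.89 [362.4 246.5] [ 0.5265 -0.1515  0.0931]
top acc 0.8 [421. 229.] [ 0.5633 -0.2653  0.0918]
top cap 0.57 [375.5 249.8] [ 0.5223 -0.1661  0.147 ]
top acc2 0.89 [362.4 246.5] [ 0.5265 -0.1515  0.0931]
top acc2 0.8 [421. 229.] [ 0.5633 -0.2653  0.0918]
top tray 0.59 [391.9 238.2] [ 0.5439 -0.2241  0.0284]
top station 0.55 [180.3 238.2] [0
[... 291 characters left out ...]
941, 0.242, -0.236, 0.429], [-0.338, 0.648, -0.683, -0.518], [-0.012, 0.722, 0.691, 0.636], [0.0, 0.0, 0.0, 1.0]]}
side acc 0.7 [271.1 335.9] [ 0.5155 -0.2061  0.0661]
side acc 0.7 [267.9 304.8] [ 0.5173 -0.1927  0.1276]
side cap 0.73 [266.8 304.5] [ 0.5155 -0.1933  0.13  ]
side acc2 0.7 [271.1 335.9] [ 0.5155 -0.2061  0.0661]
side acc2 0.7 [267.9 304.8] [ 0.5173 -0.1927  0.1276]
side tray 0.8 [293.3 366.4] [ 0.5368 -0.2431  0.0259]
side station 0.91 [217.2 187.6] [0.5154 0.1259 0.0863]
side cup 0.85 [212.1 164.7] [0.5227 0.2033 0.0851]
side cup 0.7 [318.3 168.4] [0.7693 0.202  0.0074]
side seal 0.57 [227.  191.4] [0.5321 0.1162 0.0791]
side ring_top 0.86 [222.6 169.7] [0.542  0.1952 0.0723]
```

View pics/top0.png

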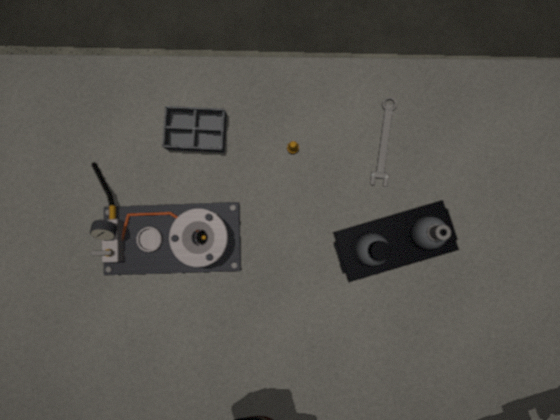

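View pics/side0.png

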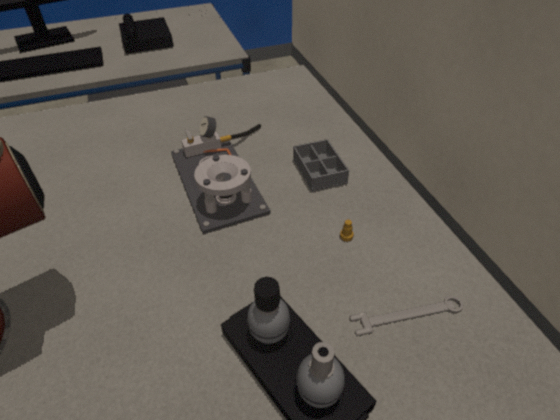

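The top view shows the capped accumulator at about (375,250), the bare one at (435,232), the ring at (200,238) and the cup at (149,239). The side view agrees. The station lies nearly square to the world axes. Next I move the wrist over the cap and turn the closing line to world x.

```bash
python3 -m handwheel '[[[0.022,0.033,0.008,0,0,5.5],[0.022,0.033,0.008,0,0,5.5],[0.022,0.033,0.008,0,0,5.5],[0.022,0.033,0.008,0,0,5.5],[0.022,0.033,0.008,0,0,5.5],[0.022,0.033,0.008,0,0,5.5],[0.022,0.033,0.008,0,0,5.5],[0.022,0.033,0.008,0,0,5.5],[0.022,0.033,0.008,0,0,5.5],[0.022,0.033,0.008,0,0,5.5],[0.022,0.033,0.008,0,0,5.5],[0.022,0.033,0.008,0,0,5.5],[0,0,0,0,0,0],[0,0,0,0,0,0]]]'
cat > look.py <<'E'
from h import *
import sys
np.set_printoptions(precision=4,suppress=True)
name=sys.argv[1];things=sys.argv[2:]
ci=camera_info('wrist');s=state();im,d=grab_frame('wrist')
cv2.imwrite(f'pics/{name}.png',im);np.savez(f'{name}.npz',im=im,d=d,T=ci['T'])
print(s['time'],s['tool_pos'],s['tool_rot'],np.round(ci['T'],3).tolist(),ci['fx'],ci['cx'],ci['cy'])
for t in things:
    for q in masks_of('wrist',t)[:2]:
        m=q['region']&(d>0)
        v,u=np.nonzero(m); z=d[m]
        P=np.array([atdepth(ci,(a,b),c) for a,b,c in zip(u,v,z)])
        top=P[:,2]>np.percentile(P[:,2],98)-0.004
        c,r=cv2.minEnclosingCircle(P[top][:,:2].astype(np.float32)*1000)
        print(t,'mask',round(q['conf'],2),q['box'],'ztop',np.percentile(P[:,2],98),'circ mm',np.round(c,1),round(r,1),top.sum())
    for q in pinpoint('wrist',t)[:2]:
        px=q['position'];print(t,'pin',round(q['conf'],2),np.round(px,1),[atz(ci,px,h)[:2] for h in (0.0,0.016,0.032,0.11)])
E
python3 look.py w1 cap acc
```

```text
time: 2.07
tool_pos: [0.5208, -0.1727, 0.328]
tool_rot: [0.001, 0.705, 0.709, 0.0]
contact_force: [0.2, -0.1, 0.2]
gripper_width: 0.998
grasp_force: 0.0
2.0667 [ 0.5208 -0.1727  0.328 ] [0.0006 0.7049 0.7093 0.0001] [[1.0, -0.005, -0.002, 0.519], [0.006, 0.961, 0.277, -0.102], [-0.0, -0.277, 0.961, 0.471], [0.0, 0.0, 0.0, 1.0]] 310.12334963669247 280.9221154678592 205.20116465641567
cap mask 0.7 [266.6, 167.7, 32.7, 38.3] ztop 0.1497140036370705 circ mm [ 520.  -175.1] 17.8 856
cap mask 0.5 [368.7, 168.1, 128.6, 35.8] ztop 0.009223172609831187 circ mm [ 754.7 -212.4] 100.5 1490
cap pin 0.57 [279.9 179.3] [array([ 0.5182, -0.1962]), array([ 0.5183, -0.193 ]), array([ 0.5183, -0.1898]), array([ 0.5185, -0.1742])]
acc mask 0.61 [283.2, 231.4, 46.1, 57.5] ztop 0.14318984103069593 circ mm [ 556.5 -289.3] 14.0 373
acc mask 0.6 [258.0, 150.3, 49.1, 40.4] ztop 0.11923726466970802 circ mm [ 528.5 -166. ] 13.1 25
acc pin 0.76 [301.8 234.1] [array([ 0.5542, -0.2865]), array([ 0.553 , -0.2802]), array([ 0.5518, -0.2739]), array([ 0.546 , -0.2433])]
acc pin 0.67 [284.1 165.5] [array([ 0.5245, -0.1748]), array([ 0.5243, -0.1724]), array([ 0.5242, -0.1699]), array([ 0.5233, -0.1578])]
```

```bash
python3 -m handwheel '[[[-0.001,-0.002,-0.036,0,0,0],[0,0,-0.036,0,0,0],[0,0,-0.036,0,0,0],[0,0,0,0,0,0]]]'
python3 look.py w2 cap; python3 - <<'E'
from h import *
im,d=grab_frame('top');ci=camera_info('top')
q=masks_of('top','cap')
for q in q[:1]:
    m=q['region']&(d>0);v,u=np.nonzero(m);P=np.array([atdepth(ci,(a,b),d[b,a]) for a,b in zip(u,v)])
    t=P[:,2]>np.percentile(P[:,2],98)-.006;print('top',np.percentile(P[:,2],98),cv2.minEnclosingCircle(P[t][:,:2].astype(np.float32)*1000))
E
```

```text
time: 2.65
tool_pos: [0.5138, -0.1752, 0.2099]
tool_rot: [-0.007, 0.707, 0.707, -0.002]
contact_force: [-0.5, 1.3, -2.5]
gripper_width: 1.003
grasp_force: 0.0
2.65 [ 0.5138 -0.1752  0.2099] [-0.0074  0.7069  0.7072 -0.0025] [[1.0, -0.004, 0.014, 0.515], [-0.0, 0.963, 0.27, -0.106], [-0.015, -0.27, 0.963, 0.353], [0.0, 0.0, 0.0, 1.0]] 310.12334963669247 280.9221154678592 205.20116465641567
cap mask 0.69 [406.0, 183.8, 154.0, 49.8] ztop 0.008930002743274289 circ mm [ 746.5 -212.5] 92.4 2383
cap mask 0.56 [265.4, 185.4, 56.0, 63.0] ztop 0.14949398477526932 circ mm [ 520.3 -175.1] 18.1 1948
top 0.1496939796624434 ((521.1714477539062, -174.3658905029297), 17.60546112060547)
```

View pics/w2.png

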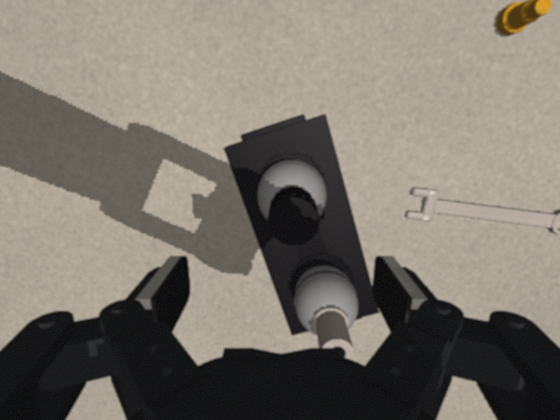

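The wrist view shows the cap at (293,215) and acc2's bare neck at (333,330). All three views agree on a cap axis at (0.520,-0.175) and a top at 0.149. I let the arm settle, then descend.

```bash
python3 -m handwheel '[[[0,0,0,0,0,0],[0,0,0,0,0,0],[0,0,0,0,0,0],[0,0,0,0,0,0]]]'
```

```text
time: 3.23
tool_pos: [0.5192, -0.1763, 0.2202]
tool_rot: [0.001, 0.706, 0.708, 0.0]
contact_force: [-0.0, 0.3, -0.9]
gripper_width: 0.999
grasp_force: 0.0
```

```bash
python3 -m handwheel '[[[0.001,0.001,-0.01,0,0,0],[0,0,-0.02,0,0,0],[0,0,-0.02,0,0,0],[0,0,-0.02,0,0,0],[0,0,-0.015,0,0,0],[0,0,-0.01,0,0,0],[0,0,-0.005,0,0,0],[0,0,0,0,0,0],[0,0,0,0,0,0],[0,0,0,0,0,0]]]'
```

```text
time: 4.07
tool_pos: [0.5207, -0.1756, 0.1206]
tool_rot: [0.001, 0.706, 0.708, 0.0]
contact_force: [0.2, 0.4, -0.1]
gripper_width: 1.0
grasp_force: 0.0
```

```bash
python3 -m handwheel '[[[0,0,0,0,0,0],[0,0,0,0,0,0],[0,0,0,0,0,0],[0,0,0,0,0,0],[0,0,0,0,0,0],[0,0,0,0,0,0],[0,0,0,0,0,0],[0,0,0,0,0,0],[0,0,0,0,0,0],[0,0,0,0,0,0]]]' 0.2
```

```text
time: 4.9
tool_pos: [0.5204, -0.1754, 0.12]
tool_rot: [0.001, 0.706, 0.708, 0.0]
contact_force: [-0.0, -0.4, 5.2]
gripper_width: 0.407
grasp_force: 60.0
```

Gripped at a width of about 35 mm. Lifting slowly.

```bash
python3 -m handwheel '[[[0,0,0.004,0,0,0],[0,0,0.006,0,0,0],[0,0,0.008,0,0,0],[0,0,0.008,0,0,0],[0,0,0.008,0,0,0],[0,0,0.008,0,0,0],[0,0,0.01,0,0,0],[0,0,0.015,0,0,0],[0,0,0.02,0,0,0],[0,0,0.02,0,0,0],[0,0,0.02,0,0,0],[0,0,0.02,0,0,0],[0,0,0.01,0,0,0],[0,0,0,0,0,0],[0,0,0,0,0,0]]]'
python3 look.py w3 cap acc
```

```text
time: 6.15
tool_pos: [0.52, -0.1753, 0.2767]
tool_rot: [0.0, 0.706, 0.708, 0.0]
contact_force: [-0.9, -0.2, -0.2]
gripper_width: 0.41
grasp_force: 59.8
6.15 [ 0.52   -0.1753  0.2767] [0.0004 0.7061 0.7081 0.0001] [[1.0, -0.002, -0.0, 0.519], [0.002, 0.961, 0.277, -0.105], [-0.0, -0.277, 0.961, 0.419], [0.0, 0.0, 0.0, 1.0]] 310.12334963669247 280.9221154678592 205.20116465641567
cap mask 0.65 [241.4, 220.9, 81.2, 109.6] ztop 0.3058649443297009 circ mm [ 518.7 -174.8] 18.4 5124
cap pin 0.72 [281.6 253.8] [array([ 0.52, -0.3 ]), array([ 0.52  , -0.2926]), array([ 0.5199, -0.2851]), array([ 0.5197, -0.2488])]
acc mask 0.61 [255.0, 148.0, 58.3, 63.0] ztop 0.14334578001812864 circ mm [ 520.1 -174.9] 13.8 672
acc pin 0.64 [280.3 171.6] [array([ 0.5179, -0.1778]), array([ 0.5179, -0.175 ]), array([ 0.518 , -0.1722]), array([ 0.5181, -0.1586])]
acc pin 0.45 [303.8 250.7] [array([ 0.5526, -0.295 ]), array([ 0.5514, -0.2877]), array([ 0.5501, -0.2805]), array([ 0.5437, -0.2451])]
```

View pics/w3.png

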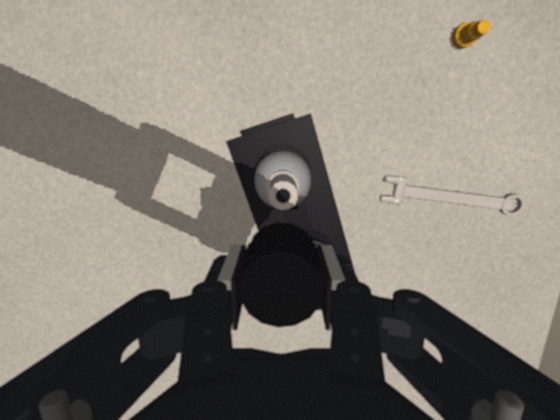

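The wrist view shows the cap held at (281,275) and the bare neck of acc, still standing, at (283,190). The acc axis is at (0.520,-0.175). Next is the station, with a look on the way.

```bash
python3 -m handwheel '[[[0,0.01,0.006,0,0,0],[0,0.025,0.006,0,0,0],[0,0.035,0.006,0,0,0],[0,0.035,0.006,0,0,0],[0,0.035,0.006,0,0,0],[0,0.035,0.006,0,0,0],[0.002,0.035,0.006,0,0,0],[0.002,0.035,0.006,0,0,0],[0.002,0.02,0.003,0,0,0],[0.002,0.01,0.003,0,0,0],[0,0,0,0,0,0],[0,0,0,0,0,0],[0,0,0,0,0,0],[0,0,0,0,0,0]]]'
cat > look2.py <<'E'
from h import *
import sys
np.set_printoptions(precision=4,suppress=True)
name=sys.argv[1]
ci=camera_info('wrist');s=state();im,d=grab_frame('wrist');cv2.imwrite(f'pics/{name}.png',im)
print(s['time'],s['tool_pos'],s['tool_rot'])
ct=camera_info('top')
if len(sys.argv)>2: grab_frame('top')
for t,hs in [('cup',(.016,)),('seal',(.032,)),('ring_top',(.086,)),('station',(0,))]:
    pw=pinpoint('wrist',t)
    for q in pw[:2]: print('wrist',t,round(q['conf'],2),np.round(q['position'],1),[atz(ci,q['position'],h) for h in hs])
    if len(sys.argv)>2:
        pt=pinpoint('top',t)
        for q in pt[:1]:
            print('top',t,round(q['conf'],2),[atz(ct,q['position'],h) for h in hs], tri([(ct,q['position']),(ci,pw[0]['position'])]) if pw else '')
for t,c in [('cup','cup'),('ring','ring')]:
    for q in masks_of('wrist',t)[:1]:
        m=q['region']&(d>0);v,u=np.nonzero(m);P=np.array([atdepth(ci,(a,b),d[b,a]) for a,b in zip(u,v)])
        if t=='cup': k=np.abs(P[:,2]-.025)<.004
        else: k=np.abs(P[:,2]-.0865)<.004
        print(t,q['conf'],q['box'],len(P),k.sum(), 'z',np.percentile(P[:,2],[5,50,95]),'zsel',np.median(P[k][:,2]) if k.any() else '')
        if k.sum()>10:print(cv2.minEnclosingCircle(P[k][:,:2].astype(np.float32)*1000), cv2.fitEllipse(cv2.convexHull((P[k][:,:2]*1000).astype(np.float32))))
E
python3 look2.py w4 1
```

```text
time: 7.57
tool_pos: [0.5278, 0.0986, 0.3298]
tool_rot: [-0.0, 0.707, 0.707, -0.0]
contact_force: [0.0, -0.7, -0.2]
gripper_width: 0.409
grasp_force: 59.8
7.5667 [0.5278 0.0986 0.3298] [-0.0002  0.7067  0.7075 -0.0004]
wrist cup 0.87 [280.4  16.6] [array([0.5253, 0.2934, 0.016 ])]
wrist cup 0.72 [410.7 229.5] [array([ 0.7293, -0.0018,  0.016 ])]
wrist seal 0.97 [290.7 114.3] [array([0.5394, 0.1712, 0.032 ])]
wrist ring_top 0.63 [291.2 112. ] [array([0.5384, 0.1736, 0.086 ])]
top ring_top 0.7 [array([ 0.5208, -0.1596,  0.086 ])] (array([0.5292, 0.1428, 1.7083]), [np.float64(0.04117885267819282), np.float64(0.041178852678192865)])
wrist station 0.75 [286.1  71.3] [array([0.5332, 0.2295, 0.    ])]
wrist station 0.69 [282.6  12.6] [array([0.5282, 0.3026, 0.    ])]
cup 0.92 [223.7, 0.0, 117.7, 171.7] 17701 427 z [0.011  0.0165 0.0872] zsel 0.02499183525306814
((546.407470703125, 237.8365020751953), 81.4826889038086) ((541.5702514648438, 258.1810302734375), (86.61991882324219, 200.22264099121094), 175.63282775878906)
ring 0.91 [238.7, 58.9, 96.1, 101.7] 6730 5389 z [0.0744 0.0858 0.0874] zsel 0.08608937050956816
((536.1243286132812, 175.1551513671875), 58.03297424316406) ((536.0357055664062, 175.1259765625), (115.27938842773438, 115.55829620361328), 169.49295043945312)
```

View pics/w4.png

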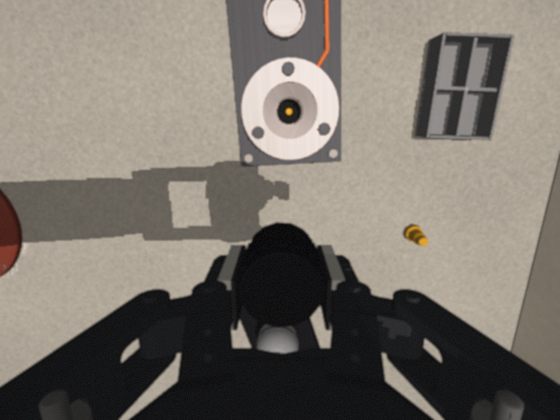

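The wrist view shows the ring at (290,108), the cup at (284,13), partly cut off, and the seal bore at (289,112). Next I move forward for a clear look at the cup.

```bash
python3 -m handwheel '[[[0,0.01,-0.006,0,0,0],[0,0.02,-0.012,0,0,0],[0,0.025,-0.012,0,0,0],[0,0.025,-0.012,0,0,0],[0,0.02,-0.012,0,0,0],[0,0.01,-0.006,0,0,0],[0,0,0,0,0,0],[0,0,0,0,0,0],[0,0,0,0,0,0],[0,0,0,0,0,0]]]'
python3 look2.py w5
cat > cupfit.py <<'E'
from h import *
ci=camera_info('wrist');im,d=grab_frame('wrist')
v,u=np.mgrid[0:420,0:560];D=np.stack([(u-ci['cx'])/ci['fx'],-(v-ci['cy'])/ci['fy'],-np.ones_like(d)],-1)*d[...,None]
T=np.array(ci['T']);P=D@T[:3,:3].T+T[:3,3]
m=(np.abs(P[...,2]-.025)<.0035)&(np.hypot(P[...,0]-.526,P[...,1]-.294)<.04)&(d>0)
n,l,st,_=cv2.connectedComponentsWithStats(m.astype(np.uint8),connectivity=8)
k=1+np.argmax(st[1:,4]);Q=P[l==k]
print(st[k],np.median(Q[:,2]),cv2.minEnclosingCircle((Q[:,:2]*1000).astype(np.float32)))
f=(np.abs(P[...,2]-.016)<.004)&(np.hypot(P[...,0]-.526,P[...,1]-.294)<.012)&(d>0);print('floor z',np.median(P[f][:,2]) if f.any() else None)
E
python3 cupfit.py
```

```text
time: 9.0
tool_pos: [0.5285, 0.209, 0.2715]
tool_rot: [0.001, 0.706, 0.708, 0.001]
contact_force: [0.5, -0.4, -0.1]
gripper_width: 0.411
grasp_force: 59.8
9.0 [0.5285 0.209  0.2715] [0.0006 0.7065 0.7077 0.0007]
wrist cup 0.65 [282.8  97.8] [array([0.5297, 0.3008, 0.016 ])]
wrist seal 0.76 [287.6 202.2] [array([0.5361, 0.1736, 0.032 ])]
wrist ring_top 0.9 [290.9 212.2] [array([0.5386, 0.1771, 0.086 ])]
wrist station 0.67 [283.6 157.5] [array([0.5311, 0.2265, 0.    ])]
cup 0.62 [213.8, 0.1, 183.3, 248.6] 28099 915 z [0.0111 0.0137 0.0875] zsel 0.024990412255320116
((583.09765625, 279.008056640625), 132.197998046875) ((556.2285766601562, 295.06353759765625), (182.7123565673828, 277.2662048339844), 160.31954956054688)
ring 0.62 [234.4, 160.0, 106.0, 87.5] 5276 4169 z [0.074  0.0858 0.0873] zsel 0.08608067753602056
((536.1656494140625, 175.1428985595703), 58.01126480102539) ((535.8797607421875, 175.64303588867188), (114.61079406738281, 115.01070404052734), 112.14836120605469)
[261  79  45  48 474] 0.024860620688895524 ((529.2830810546875, 294.9087219238281), 26.849929809570312)
floor z 0.016164631436681065
```

View pics/w5.png

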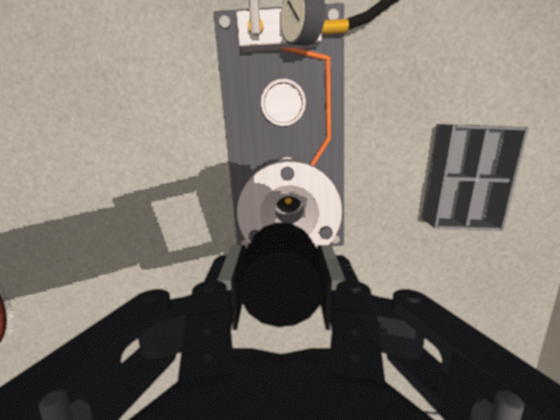

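The wrist view shows the cup at (284,102), the ring at (290,210) and the gauge at (300,20), with the way clear. The cup fit gives (0.5293,0.2949) with its rim at 25 mm, and the ring fit gives (0.536,0.175).

```bash
python3 -m handwheel '[[[0,0.01,0,0,0,0],[0,0.02,0,0,0,0],[0,0.026,0,0,0,0],[0.001,0.02,-0.01,0,0,0],[0,0.01,-0.02,0,0,0],[0,0,-0.03,0,0,0],[0,0,-0.035,0,0,0],[0,0,-0.035,0,0,0],[0,0,-0.03,0,0,0],[0,0,-0.02,0,0,0],[0,0,-0.015,0,0,0],[0,0,-0.01,0,0,0],[0,0,0,0,0,0],[0,0,0,0,0,0],[0,0,0,0,0,0],[0,0,0,0,0,0]]]'
```

```text
time: 10.73
tool_pos: [0.5301, 0.2964, 0.0673]
tool_rot: [0.001, 0.706, 0.708, 0.002]
contact_force: [-0.2, 0.1, -0.4]
gripper_width: 0.406
grasp_force: 59.8
```

```bash
python3 -m handwheel '[[[-0.001,-0.0015,-0.005,0,0,0],[0,0,-0.008,0,0,0],[0,0,-0.008,0,0,0],[0,0,-0.007,0,0,0],[0,0,-0.005,0,0,0],[0,0,-0.003,0,0,0],[0,0,-0.002,0,0,0],[0,0,0,0,0,0],[0,0,0,0,0,0],[0,0,0,0,0,0]]]'
```

```text
time: 11.57
tool_pos: [0.5281, 0.2944, 0.0276]
tool_rot: [0.0, 0.706, 0.708, 0.0]
contact_force: [0.2, 0.9, -1.1]
gripper_width: 0.407
grasp_force: 59.8
```

```bash
python3 -m handwheel '[[[0.001,0.0005,-0.001,0,0,0],[0,0,-0.001,0,0,0],[0,0,0,0,0,0],[0,0,0,0,0,0],[0,0,0,0,0,0]]]'
```

```text
time: 11.98
tool_pos: [0.5294, 0.295, 0.026]
tool_rot: [0.0, 0.706, 0.708, 0.001]
contact_force: [-0.2, 0.6, 3.3]
gripper_width: 0.413
grasp_force: 60.0
```

It touches the floor with 3 N. Releasing.

```bash
python3 -m handwheel '[[[0,0,0,0,0,0],[0,0,0,0,0,0],[0,0,0,0,0,0],[0,0,0,0,0,0],[0,0,0,0,0,0],[0,0,0,0,0,0]]]' 0.9
python3 -m handwheel '[[[0,0,0.01,0,0,0],[0,0,0.02,0,0,0],[0,0,0.03,0,0,0],[0,0,0.035,0,0,0],[0,0,0.04,0,0,0],[0,0,0.035,0,0,0],[0,0,0.02,0,0,0],[0,-0.01,0.01,0,0,0],[0,-0.02,0.01,0,0,0],[0,-0.03,0.01,0,0,0],[0,-0.02,0.01,0,0,0],[0,-0.01,0,0,0,0],[0,0,0,0,0,0],[0,0,0,0,0,0],[0,0,0,0,0,0]]]'
cat >capfit.py <<'E'
from h import *
ci=camera_info('wrist');im,d=grab_frame('wrist');cv2.imwrite('pics/w6.png',im)
v,u=np.mgrid[0:420,0:560];D=np.stack([(u-ci['cx'])/ci['fx'],-(v-ci['cy'])/ci['fy'],-np.ones_like(d)],-1)*d[...,None]
T=np.array(ci['T']);P=D@T[:3,:3].T+T[:3,3]
for n,c,h,R in [('cap',(.529,.295),.054,.03),('ring',(.536,.175),.086,.062)]:
    m=(np.abs(P[...,2]-h)<.004)&(np.hypot(P[...,0]-c[0],P[...,1]-c[1])<R)&(d>0);Q=P[m]
    print(n,len(Q))
    if len(Q)>20:
        A=np.c_[Q[:,:2]-Q[:,:2].mean(0),np.ones(len(Q))];print(np.median(Q[:,2]),'slope',np.linalg.lstsq(A,Q[:,2],rcond=None)[0][:2],cv2.minEnclosingCircle((Q[:,:2]*1000).astype(np.float32)))
E
python3 capfit.py
```

```text
time: 12.48
tool_pos: [0.5287, 0.2947, 0.0251]
tool_rot: [-0.0, 0.706, 0.708, -0.0]
contact_force: [0.1, -0.3, 0.3]
gripper_width: 0.901
grasp_force: 0.0
time: 13.73
tool_pos: [0.5283, 0.2052, 0.2539]
tool_rot: [-0.001, 0.706, 0.708, -0.001]
contact_force: [0.1, 0.2, -0.0]
gripper_width: 0.902
grasp_force: 0.0
cap 953
0.05420428438346636 slope [-0.00272716 -0.00044545] ((527.7363891601562, 294.8113708496094), 17.86707305908203)
ring 6450
0.08605865293427875 slope [-0.00056605  0.00106172] ((536.0114135742188, 174.96461486816406), 58.24013900756836)
```

View pics/w6.png

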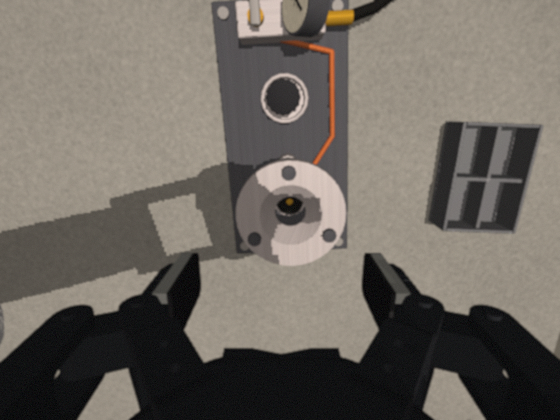

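The cap stands in the cup at (285,97), level and 1.6 mm off centre. Now back to the accumulator.

```bash
python3 -m handwheel '[[[0,-0.01,0,0,0,0],[0,-0.025,0,0,0,0],[-0.001,-0.035,0,0,0,0],[-0.001,-0.035,0,0,0,0],[-0.001,-0.035,0,0,0,0],[-0.001,-0.035,0,0,0,0],[-0.001,-0.035,0,0,0,0],[-0.001,-0.035,0,0,0,0],[-0.001,-0.035,0,0,0,0],[-0.001,-0.035,0,0,0,0],[0,-0.03,0,0,0,0],[0,-0.02,0,0,0,0],[0,-0.01,-0.005,0,0,0],[0,-0.005,-0.01,0,0,0],[0,0,0,0,0,0],[0,0,0,0,0,0],[0,0,0,0,0,0],[0,0,0,0,0,0]]]' 1
cat >neck.py <<'E'
from h import *
ci=camera_info('wrist');s=state();im,d=grab_frame('wrist')
v,u=np.mgrid[0:420,0:560];D=np.stack([(u-ci['cx'])/ci['fx'],-(v-ci['cy'])/ci['fy'],-np.ones_like(d)],-1)*d[...,None]
T=np.array(ci['T']);P=D@T[:3,:3].T+T[:3,3]
m=(np.abs(P[...,2]-.143)<.003)&(np.hypot(P[...,0]-.52,P[...,1]+.175)<.03)&(d>0);Q=P[m]
print(s['tool_pos'],len(Q),np.median(Q[:,2]),cv2.minEnclosingCircle((Q[:,:2]*1000).astype(np.float32)))
E
python3 neck.py
```

```text
time: 15.28
tool_pos: [0.5211, -0.1741, 0.2404]
tool_rot: [0.0, 0.705, 0.709, 0.0]
contact_force: [-0.4, 0.3, 1.0]
gripper_width: 1.001
grasp_force: 0.0
[ 0.52109573 -0.17409325  0.24042474] 859 0.1423504344617442 ((519.9647827148438, -174.999755859375), 13.741619110107422)
```

```bash
python3 -m handwheel '[[[-0.001,-0.001,-0.015,0,0,0],[0,0,-0.025,0,0,0],[0,0,-0.03,0,0,0],[0,0,-0.025,0,0,0],[0,0,-0.02,0,0,0],[0,0,-0.012,0,0,0],[0,0,-0.008,0,0,0],[0,0,-0.002,0,0,0],[0,0,0,0,0,0],[0,0,0,0,0,0],[0,0,0,0,0,0],[0,0,0,0,0,0]]]'
```

```text
time: 16.33
tool_pos: [0.5207, -0.1766, 0.1048]
tool_rot: [0.001, 0.706, 0.708, 0.0]
contact_force: [0.4, 0.1, 0.5]
gripper_width: 1.002
grasp_force: 0.0
```

```bash
python3 -m handwheel '[[[0,0,0,0,0,0],[0,0,0,0,0,0],[0,0,0,0,0,0],[0,0,0,0,0,0],[0,0,0,0,0,0],[0,0,0,0,0,0],[0,0,0,0,0,0],[0,0,0,0,0,0],[0,0,0,0,0,0],[0,0,0,0,0,0],[0,0,0,0,0,0]]]' 0.1
```

```text
time: 17.25
tool_pos: [0.5203, -0.1763, 0.1037]
tool_rot: [0.001, 0.706, 0.708, 0.0]
contact_force: [1.8, -0.3, 1.3]
gripper_width: 0.318
grasp_force: 58.9
```

```bash
python3 -m handwheel '[[[0,0,0.002,0,0,0],[0,0,0.004,0,0,0],[0,0,0.005,0,0,0],[0,0,0.006,0,0,0],[0,0,0.007,0,0,0],[0,0,0.008,0,0,0],[0,0,0.01,0,0,0],[0,0,0.012,0,0,0],[0,0,0.014,0,0,0],[0,0,0.014,0,0,0],[0,0,0.014,0,0,0],[0,0,0.012,0,0,0],[0,0,0.01,0,0,0],[0,0,0.007,0,0,0],[0,0,0.004,0,0,0],[0,0,0.002,0,0,0],[0,0,0,0,0,0],[0,0,0,0,0,0],[0,0,0,0,0,0],[0,0,0,0,0,0]]]'
python3 - <<'E'
from plant import *; s=state();print(s['contact_force'],s['ft_torque'])
E
```

```text
time: 18.92
tool_pos: [0.5195, -0.176, 0.2334]
tool_rot: [-0.001, 0.706, 0.708, -0.0]
contact_force: [-0.1, 0.0, -7.2]
gripper_width: 0.313
grasp_force: 59.8
[-0.11636808  0.02529228 -7.19109357] [ 0.05610149 -0.01136274  0.03374313]
```

```bash
python3 -m handwheel '[[[0.0008,0.004,0,0,0,0],[0.0008,0.008,0,0,0,0],[0.0008,0.012,0,0,0,0],[0.0008,0.016,0,0,0,0],[0.0008,0.02,0,0,0,0],[0.0008,0.023,0,0,0,0],[0.0008,0.023,0,0,0,0],[0.0008,0.023,0,0,0,0],[0.0008,0.023,0,0,0,0],[0.0008,0.023,0,0,0,0],[0.0008,0.023,0,0,0,0],[0.0008,0.023,0,0,0,0],[0.0008,0.023,0,0,0,0],[0.0008,0.023,0,0,0,0],[0.0008,0.023,0,0,0,0],[0.0008,0.02,0,0,0,0],[0.0008,0.016,0,0,0,0],[0.0008,0.012,0,0,0,0],[0.0008,0.008,0,0,0,0],[0.0008,0.004,0,0,0,0]]]'
python3 -m handwheel '[[[0,0,0,0,0,0],[0,0,0,0,0,0],[0,0,0,0,0,0],[0,0,0,0,0,0],[0,0,0,0,0,0],[0,0,0,0,0,0],[0,0,0,0,0,0],[0,0,0,0,0,0]]]'
cat >tilt.py <<'E'
from h import *
s=state();print(s['tool_pos'],s['contact_force'],s['ft_torque'])
im,d=grab_frame('side');cv2.imwrite('pics/s7.png',cv2.resize(im[80:280,120:360],None,fx=3,fy=3,interpolation=cv2.INTER_CUBIC))
ci=camera_info('side')
v,u=np.mgrid[0:420,0:560];D=np.stack([(u-ci['cx'])/ci['fx'],-(v-ci['cy'])/ci['fy'],-np.ones_like(d)],-1)*d[...,None]
T=np.array(ci['T']);P=D@T[:3,:3].T+T[:3,3]
z0=s['tool_pos'][2]-.1017 # port
m=(np.hypot(P[...,0]-s['tool_pos'][0],P[...,1]-s['tool_pos'][1])<.045)&(P[...,2]>z0+.025)&(P[...,2]<z0+.095)&(P[...,2]>.095)&(d>0)
Q=P[m]
from scipy.optimize import least_squares
def res(p): # capsule axis: point p[:2] at height z0+54, dir p[2:4], base height p[4]
    a=np.array([p[0],p[1],p[4]+.054]);dr=np.array([p[2],p[3],1]);dr/=np.linalg.norm(dr)
    t=np.clip((Q-a)@dr,0,.016);return np.linalg.norm(Q-a-t[:,None]*dr,axis=1)-.032
r=least_squares(res,[*s['tool_pos'][:2],0,0,z0],loss='soft_l1',f_scale=.001)
p=r.x;print(len(Q),'axis xy @54',p[:2],'lean',p[2:4],'port z',p[4],'port xy',p[:2]-.054*p[2:4],'rms',np.sqrt(np.mean(res(p)**2)))
E
python3 tilt.py
```

```text
time: 20.58
tool_pos: [0.5356, 0.1752, 0.2343]
tool_rot: [-0.0, 0.706, 0.709, -0.0]
contact_force: [0.1, 0.6, -7.8]
gripper_width: 0.311
grasp_force: 59.7
time: 21.25
tool_pos: [0.5359, 0.1736, 0.2343]
tool_rot: [0.0, 0.706, 0.708, 0.0]
contact_force: [-0.5, 1.1, -6.7]
gripper_width: 0.309
grasp_force: 59.7
[0.53590343 0.17359343 0.23432216] [-0.47287163  1.06365854 -6.68752567] [-0.01661206  0.01699161 -0.00249981]
997 axis xy @54 [0.53580242 0.1746123 ] lean [-0.00747605 -0.00997567] port z 0.1311830584058044 port xy [0.53620612 0.17515098] rms 0.0010359087430872043
```

View pics/s7.png

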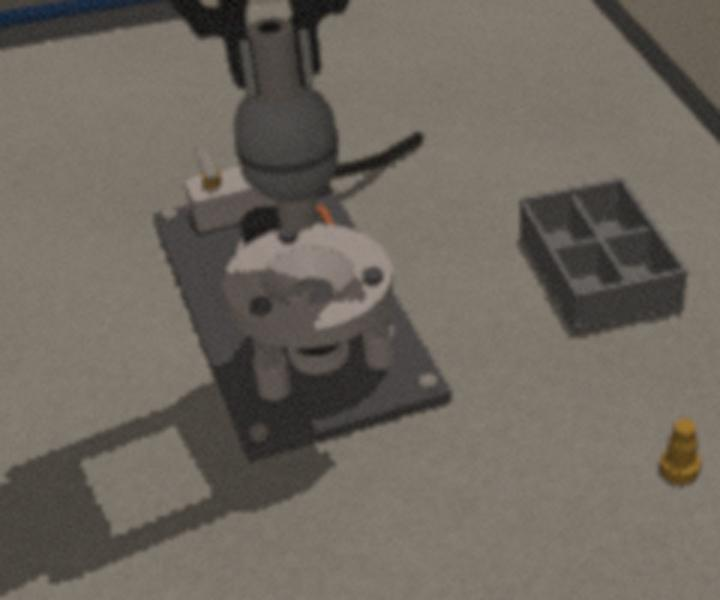

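The side view shows acc hanging upright (at 285,140 in the crop) over the ring, with the cap in the cup behind it (262,222). The fit puts the port at (0.5362,0.1752), so it is centred. Lowering.

```bash
python3 -m handwheel '[[[0,0,-0.003,0,0,0],[0,0,-0.005,0,0,0],[0,0,-0.007,0,0,0],[0,0,-0.008,0,0,0],[0,0,-0.008,0,0,0],[0,0,-0.008,0,0,0],[0,0,-0.008,0,0,0],[0,0,-0.008,0,0,0],[0,0,-0.008,0,0,0],[0,0,-0.007,0,0,0],[0,0,-0.005,0,0,0],[0,0,-0.003,0,0,0],[0,0,-0.002,0,0,0],[0,0,0,0,0,0],[0,0,0,0,0,0],[0,0,0,0,0,0],[0,0,0,0,0,0],[0,0,0,0,0,0]]]'
```

```text
time: 22.8
tool_pos: [0.5361, 0.1738, 0.1548]
tool_rot: [0.0, 0.706, 0.708, 0.0]
contact_force: [-0.7, 0.5, -6.8]
gripper_width: 0.312
grasp_force: 59.8
```

```bash
python3 -m handwheel '[[[0,0,-0.002,0,0,0],[0,0,-0.002,0,0,0],[0,0,-0.002,0,0,0],[0,0,-0.001,0,0,0],[0,0,-0.001,0,0,0],[0,0,0,0,0,0],[0,0,0,0,0,0],[0,0,0,0,0,0],[0,0,0,0,0,0]]]'
python3 -m handwheel '[[[0,0,-0.001,0,0,0],[0,0,-0.001,0,0,0],[0,0,-0.001,0,0,0],[0,0,-0.001,0,0,0],[0,0,0,0,0,0],[0,0,0,0,0,0],[0,0,0,0,0,0],[0,0,0,0,0,0]]]'
```

```text
time: 23.55
tool_pos: [0.5362, 0.1738, 0.1465]
tool_rot: [0.0, 0.706, 0.708, 0.0]
contact_force: [2.3, 0.0, -6.2]
gripper_width: 0.313
grasp_force: 60.0
time: 24.22
tool_pos: [0.5369, 0.1741, 0.1433]
tool_rot: [0.001, 0.706, 0.708, 0.001]
contact_force: [3.7, 0.8, 4.2]
gripper_width: 0.312
grasp_force: 60.7
```

Seated: the force has risen 11 N. There is a slight +x side push, so I ease that way and press on.

```bash
python3 -m handwheel '[[[0.001,0,0,0,0,0],[0,0,-0.001,0,0,0],[0,0,-0.001,0,0,0],[0,0,-0.001,0,0,0],[0,0,-0.001,0,0,0],[0,0,-0.001,0,0,0],[0,0,0,0,0,0],[0,0,0,0,0,0],[0,0,0,0,0,0],[0,0,0,0,0,0]]]'
python3 -m handwheel '[[[0,0,0,0,0,0],[0,0,0,0,0,0],[0,0,0,0,0,0]]]'
```

```text
time: 25.05
tool_pos: [0.5371, 0.174, 0.1377]
tool_rot: [0.0, 0.706, 0.708, 0.0]
contact_force: [0.5, 2.5, 4.8]
gripper_width: 0.314
grasp_force: 60.7
time: 25.3
tool_pos: [0.5372, 0.174, 0.1377]
tool_rot: [0.0, 0.706, 0.708, 0.0]
contact_force: [1.2, 2.1, 5.7]
gripper_width: 0.313
grasp_force: 60.7
```

```bash
python3 -m handwheel '[[[0.0005,0.001,-0.001,0,0,0],[0,0,-0.001,0,0,0],[0,0,-0.001,0,0,0],[0,0,-0.001,0,0,0],[0,0,0,0,0,0],[0,0,0,0,0,0],[0,0,0,0,0,0],[0,0,0,0,0,0],[0,0,0,0,0,0]]]'
```

```text
time: 26.05
tool_pos: [0.5373, 0.1743, 0.1337]
tool_rot: [0.0, 0.706, 0.708, -0.001]
contact_force: [-0.6, 0.1, 7.7]
gripper_width: 0.312
grasp_force: 60.9
```

```bash
python3 -m handwheel '[[[0,0,-0.001,0,0,0],[0,0,0,0,0,0],[0,0,0,0,0,0],[0,0,0,0,0,0],[0,0,0,0,0,0]]]'
```

```text
time: 26.47
tool_pos: [0.5373, 0.1743, 0.1331]
tool_rot: [0.0, 0.706, 0.708, -0.001]
contact_force: [-0.2, 0.3, 9.8]
gripper_width: 0.315
grasp_force: 61.1
```

```bash
python3 -m handwheel '[[[0,0,-0.001,0,0,0],[0,0,-0.0005,0,0,0],[0,0,0,0,0,0],[0,0,0,0,0,0],[0,0,0,0,0,0],[0,0,0,0,0,0],[0,0,0,0,0,0]]]'
python3 -m handwheel '[[[0,0,0,0,0,0],[0,0,0,0,0,0]]]'
```

```text
time: 27.05
tool_pos: [0.5374, 0.1744, 0.1322]
tool_rot: [0.0, 0.706, 0.708, -0.001]
contact_force: [-2.3, -1.0, 11.1]
gripper_width: 0.313
grasp_force: 61.4
time: 27.22
tool_pos: [0.5374, 0.1743, 0.1322]
tool_rot: [0.0, 0.706, 0.708, -0.001]
contact_force: [-2.1, -0.6, 11.9]
gripper_width: 0.312
grasp_force: 61.4
```

```bash
python3 -m handwheel '[[[-0.0005,0,-0.0005,0,0,0],[0,0,-0.0005,0,0,0],[0,0,0,0,0,0],[0,0,0,0,0,0],[0,0,0,0,0,0],[0,0,0,0,0,0],[0,0,0,0,0,0]]]'
python3 - <<'E'
from plant import *
import time
f=[]
for i in range(12):
    grab_frame('top');f.append(state()['contact_force'])
import numpy as np;print(np.mean(f,0),np.std(f,0))
E
python3 tilt.py; cat > ringz.py <<'E'
from h import *
im,d=grab_frame('side');ci=camera_info('side');s=state()
v,u=np.mgrid[0:420,0:560];D=np.stack([(u-ci['cx'])/ci['fx'],-(v-ci['cy'])/ci['fy'],-np.ones_like(d)],-1)*d[...,None]
T=np.array(ci['T']);P=D@T[:3,:3].T+T[:3,3];r=np.hypot(P[...,0]-.536,P[...,1]-.175)
m=(r>.036)&(r<.055)&(P[...,2]>.062)&(P[...,2]<.095)&(d>0)
print('ring z',len(P[m]),np.percentile(P[m][:,2],[10,50,80]))
m=(np.hypot(P[...,0]-.5277,P[...,1]-.295)<.016)&(P[...,2]>.045)&(P[...,2]<.065)&(d>0);print('cap top',m.sum(),np.median(P[m],0) if m.any() else '')
E
python3 ringz.py
```

```text
time: 27.8
tool_pos: [0.5373, 0.1744, 0.1318]
tool_rot: [0.001, 0.706, 0.708, -0.0]
contact_force: [-2.1, -0.7, 13.0]
gripper_width: 0.311
grasp_force: 61.5
[-1.63308235 -0.70952096 12.91972656] [0.5511133  0.39441976 0.61040224]
[0.5373022  0.17434209 0.1317693 ] [-2.02261198 -0.16625711 13.52916652] [-0.12601903  0.50462244 -0.02033463]
507 axis xy @54 [0.53830055 0.17569671] lean [-0.08421792 -0.04874693] port z 0.02888937287529434 port xy [0.54284832 0.17832905] rms 0.0011090205036986109
ring z 614 [0.06989974 0.07140941 0.07293007]
cap top 36 [0.51968364 0.29186786 0.05243882]
```

View pics/s7.png

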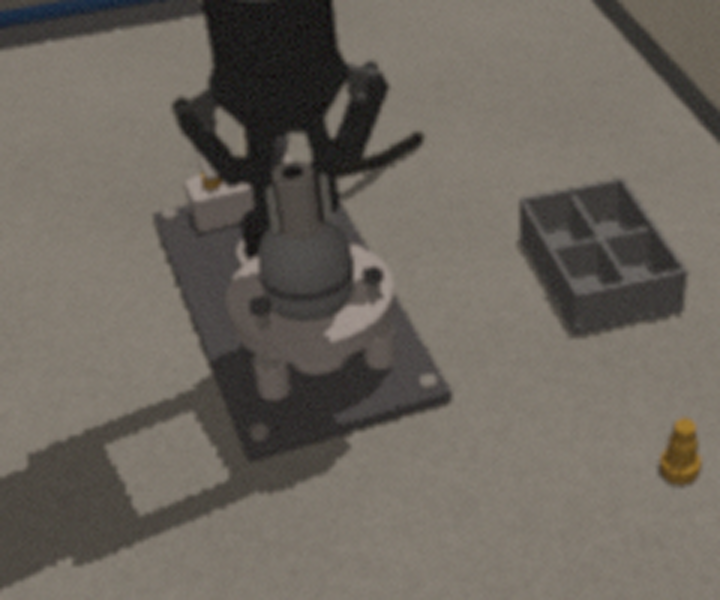

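The ring has sunk about 14 mm and the force rise is about 20 N. The lean fit is doubtful with so little of the shell visible, so I check it with the neck included, from both cameras.

```bash
cat > lean.py <<'E'
from h import *
from scipy.optimize import least_squares
def cloud(c):
    ci=camera_info(c);im,d=grab_frame(c);cv2.imwrite(f'pics/l_{c}.png',im)
    v,u=np.mgrid[0:420,0:560];D=np.stack([(u-ci['cx'])/ci['fx'],-(v-ci['cy'])/ci['fy'],-np.ones_like(d)],-1)*d[...,None]
    T=np.array(ci['T']);P=D@T[:3,:3].T+T[:3,3]
    r=masks_of(c,'acc');best=None
    for q in r:
        m=q['region']&(d>0)&(np.hypot(P[...,0]-.537,P[...,1]-.175)<.045)
        m=cv2.erode(m.astype(np.uint8),np.ones((3,3)))>0
        if m.sum()>60: return P[m],q['conf']
    return np.zeros((0,3)),0
def sd(p,Q):
    a=np.array([p[0],p[1],p[4]]);dr=np.array([p[2],p[3],1]);dr/=np.linalg.norm(dr)
    t=(Q-a)@dr;rad=np.linalg.norm(Q-a-t[:,None]*dr,axis=1)
    tc=np.clip(t,.054,.070);s1=np.hypot(rad,t-tc)-.032
    dx=rad-.014;dz=t-.140;s2=np.where((dx>0)&(dz>0),np.hypot(dx,dz),np.maximum(dx,dz))
    return np.minimum(s1,s2)
C={c:cloud(c) for c in ('side','wrist')}
for c,(Q,cf) in C.items():
    Q=Q[Q[:,2]>.085]
    if len(Q)<60: print(c,len(Q));continue
    f=lambda p:sd(p,Q)
    r=least_squares(f,[.537,.175,0,0,.0305],loss='soft_l1',f_scale=.0007);p=r.x
    J=np.linalg.inv(r.jac.T@r.jac)*np.mean(f(p)**2)
    print(c,round(cf,2),len(Q),'zmax',Q[:,2].max(),'port',np.round(p[[0,1,4]],4),'lean',np.round(p[2:4],3),'sd',np.round(np.sqrt(np.diag(J))[2:4],4),'rms',np.sqrt(np.mean(f(p)**2)))
E
python3 lean.py
```

```text
side 0.69 891 zmax 0.17116307021616234 port [0.538  0.1743 0.029 ] lean [-0.014  0.01 ] sd [0.0057 0.0035] rms 0.0012077947684149795
wrist 0.6 10231 zmax 0.17254811205550372 port [0.5368 0.1751 0.0306] lean [-0.006 -0.   ] sd [0.0006 0.0004] rms 0.0005705710450944835
```

Both views agree it is upright, 1 mm off the axis, with the port at 30.6 mm (about 1.4 mm into the seal). I press slightly more for margin and check that it holds.

```bash
python3 -m handwheel '[[[0,0,-0.0007,0,0,0],[0,0,0,0,0,0],[0,0,0,0,0,0],[0,0,0,0,0,0],[0,0,0,0,0,0],[0,0,0,0,0,0],[0,0,0,0,0,0],[0,0,0,0,0,0]]]'
python3 - <<'E'
from h import *
f=[]
for i in range(12):
    grab_frame('top');f.append(state()['contact_force'])
print(np.mean(f,0))
E
python3 lean.py; sed -i 's/w6/w9/' capfit.py; python3 capfit.py
```

```text
time: 29.37
tool_pos: [0.5373, 0.1744, 0.1314]
tool_rot: [0.001, 0.706, 0.708, -0.0]
contact_force: [-2.9, -1.6, 14.4]
gripper_width: 0.316
grasp_force: 61.6
[-2.32133541 -0.87942804 14.19064175]
side 0.69 871 zmax 0.17061255407366688 port [0.5376 0.1743 0.0286] lean [-0.01  0.01] sd [0.005  0.0033] rms 0.0011640145320421385
wrist 0.73 10045 zmax 0.17209953702455721 port [0.5367 0.1751 0.0302] lean [-0.006  0.   ] sd [0.0006 0.0004] rms 0.0005595364911695869
cap 2720
0.054118394064204906 slope [-0.00046378  0.00504953] ((527.9691772460938, 294.89862060546875), 17.942689895629883)
ring 140
0.08801503906944398 slope [-0.00399128 -0.03992164] ((536.4549560546875, 177.86343383789062), 50.784393310546875)
```

```bash
python3 -c "
from plant import *
print(job_done(), state()['time'])"
```

```text
the job is handed in; nothing more can be done
the job is handed in; nothing more can be done
```

I handed the job in with the cap standing rim down in the cup (about 1.5 mm off centre) and the accumulator upright in the ring, pressed about 1.8 mm into the seal and still gripped; the hand-in gave no verdict.

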